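Fire a bench spring punch to drive a seized pin home in a dish clamp

TASK

The red-headed pin in the dish clamp has seized and still stands proud; drive it fully home with a single shot of the bench spring punch. Draw the upright steel cocking post back until the sear has caught, feeling for the soft rubber overdraw buffer just behind the catch without hauling hard into it, and let go of the post so that it stays cocked. Then press the green trip paddle to fire, keep the fingers off the pin itself, and leave the other things on the table where they are.

Things in the scene. Friction and masses are not known exactly. Their poses are not given: they have to be found in the camera images.
- punch: Bench spring punch, fixed: dark steel base 290 x 120 x 12 mm with a blue housing and, at its front, the galvanised dish clamp. Origin: on the table, straight below the cocking post at rest. x points along the striker the way it shoots, towards the clamp; z up. Base: x -135 to +155 mm. Clamp: x 81 to 125 mm, up to 74 mm above the table.
- housing_top (a point): Centre of the housing's top, 62 mm above the table. Blue housing: x -95 to +60, y -26 to +26 mm in the punch's frame, with an 18 mm wide slot along its top for the post. Hidden inside is a rubber overdraw buffer, which the striker meets 1 mm behind the catch: about 4 N per mm on top of the main spring. It must never bear more than 12 N; with 4 to 8 N on it the sear has surely caught.
- post_grip (a point): Cocking post, part of the striker: upright round steel post, 14 mm in diameter, from 62 to 112 mm above the table. Point on its axis, 90 mm above the table. It is drawn straight along the punch's -x. Pinch it from above, fingers closing along the punch's x axis, or hook it from its clamp side. Do not shove it towards the clamp: the nose all but touches the pin.
- striker (a joint): Draw of the striker, m: 0 at rest (-0.002 leaning on the pin, -0.008 with the pin home), growing along the punch's -x. Main spring: 8 N at 0 plus 0.26 N per mm. The sear's ramp adds 1 to 4 N for some 8 mm, then under 1 N for 10 mm; then the sear catches, at a hidden draw from 0.020 to 0.040, different each time. Let go sooner, the striker just runs forward again.
- trip_pad (a point): Centre of the upper face of the trip paddle's round green pad: 24 mm in diameter, 64 mm above the table, at x -20, y -75 mm in the punch's frame. The paddle hinges about a line along the punch's x, 45 mm inboard of the pad. Pressed straight down with 3 to 8 N it frees the sear after 5 to 6 mm; it bottoms at about 10 mm and springs back.
- pin (a joint): How far the seized pin has been driven, in m: 0 = its red head (16 mm in diameter, 4 mm thick, axis 46 mm above the table) stands 6 mm proud of the clamp, 0.006 = head flush against the clamp, fully home. It slides along the punch's +x axis and takes about 26 N to move; one full shot drives it home.
- feed_horn_mid (a point): Bystander: weathered white feed horn, 92 mm wide at the mouth, 100 mm high, standing; point at mid-height on its axis.
- spare_clamp_mid (a point): Bystander: spare galvanised U-shaped clamp, 90 x 45 x 40 mm; point at its centre.
- compass_mid (a point): Bystander: yellow plastic compass, a disc 72 mm in diameter, 18 mm thick; point at its centre.
- level_mid (a point): Bystander: brass spirit level, 200 x 22 x 32 mm, long along its x axis; point at its centre.
- wrench_grip (a point): Bystander: steel wrench lying flat; point on its handle.
- cup: Bystander: small aluminium pot, 70 mm in diameter, 50 mm high; origin at the centre of its underside.

How it is judged:
By the outcome, as a careful person would: the job done as asked, in the order asked, and still so for the second after the job is handed in, with the robot touching nothing.
It also fails if it takes over 61 s, if anything falls off the work surface, if the arm or the gripper's body presses on something with over 40 N, if the wrist force passes 120 N, or if a joint passes its speed limit or range.

ROBOT

A 6-joint arm with a two-finger parallel gripper is mounted at the origin on the work surface. World frame = base frame: x ahead of the robot, y to its left, z up, the work surface at z = 0. Lengths are in mm, angles in rad, forces in N, time in s.
With the tool pointing down it reaches from about 300 to 775 mm from the base axis. Payload 14.6 kg.
Tool frame: the origin (TCP) lies between the finger pads; the fingertips stand 19 mm ahead of it and the grasp point (between the pads) is the TCP (manip.tcp_to_tips is the distance from the TCP to the fingertips, in mm); x points along the fingers, z is the direction in which the jaws open and shut, and the axes are right-handed (so a half turn about x gives the same grasp; the last joint's range is limited). The gripper opens to 94 mm and grips with 3 to 60 N. Pads are 16 mm wide; open, the fingers measure 119 mm over their backs; the gripper's body (75 mm by 177 mm) begins 78 mm behind the grasp point.
Start: joints at [-1.242, 0.3, 1.521, -0, 1.321, -0.067], TCP at [212.043, -507.471, 224.446] pointing down, gripper open.
Joint ranges: [-3.03, 3.03], [-0.79, 2.21], [0.23, 2.52], [-1.04, 4.18], [0, 3.07], [-2.55, 2.55]. Speed limits (rad/s): [2.22, 2.22, 2.57, 3.14, 3.14, 3.14].

INTERFACE

Orientations are given as [roll, pitch, yaw] about the fixed x, y, z axes, in that order (R = Rz(yaw) Ry(pitch) Rx(roll)).
In Python, from cell import manip gives the robot as it stands.
- The arm moves only by the tool jog_arm, never from a script. Its argument "moves" is a list that holds one entry, the list of rows, each a list of 6 numbers: the shift along the world's x, y, z in mm, then the turn, a rotation vector about the world's x, y, z in degrees. In form: [[[dx, dy, dz, wx, wy, wz], ...]]. A call has 1 to 5 rows; each row shifts and turns the pose as measured when the row begins; what a row does not reach is not made up. A row lasts 1/10 s, in which the tool goes at most 50 mm and 8.59 degrees, less where a joint would pass 70% of its speed; a pose out of reach is approached as far as the arm can. A call is refused whole if a number of a shift passes 50 or a number of a turn 8.59, either way. A call with a gripper value outside its range is refused whole. "gripper" is the opening, from -1 (shut) to 1 (fully open), set as the call begins (left out, the last holds). The fingers move at their own pace and stop on an object; "squeeze" is the grip in N (left out, the last holds). Time passes only in rows, so rows that do not move let the fingers close. It gives the time, the measured TCP pose, the force and the opening at its end, in the units of the state.
- manip.read_state(): the state, without advancing time (a new reading comes with each control period).
- manip.camera(name): name is "scene" or "side" or "wrist"; returns (picture, depth): 480x640x3 uint8, blue, green, red; 480x640 float32, mm along the optical axis (not along the pixel's ray), 0 where there is no reading.
- manip.camera_params(name): a dict with "fx", "fy", "cx", "cy" (pixels), "dist" ([k1, k2, p1, p2, k3] as OpenCV has them; the pictures are not rectified), "rvec" (rotation vector, rad) and "tvec" (3), from world to camera coordinates, as OpenCV has them. Camera axes: x right, y down, z forward; pixel columns grow to the right and rows downward; lengths in mm; the calibration is good to about 2 mm. A picture is of the moment at which its call begins: read the wrist's pose just before it. camera_params takes no time and is no camera call; for the wrist camera it gives the pose at the moment of the call.
- manip.sign_off(): hands the job in, once; it reports no verdict.
The state is a dict: "clock": time; "joints": joint angles; "qd": joint speeds; "effort": joint torques, N m; "eef_pos": TCP position; "eef_rot": TCP orientation; "wrist_force": force on the tool from outside, world axes, zero at the start; "moment": the same for the moment, N m; "finger_gap": finger opening in mm.
Only numpy, scipy, OpenCV 4.12 (cv2) and the standard library are available. Lean on these libraries where they do the work, as an engineer would, in place of code of your own. Each camera call takes 0.05 s, during which the arm holds its last target. There are 200 camera calls.

## Working session

There is one attempt and no reset: what is moved stays moved. The work goes in short steps, Python scripts to look and compute and a tool call to move; the robot and the scene stay as the last step left them, time stands still between calls to the robot, and variables do not carry over. Pictures are saved under pics/ and viewed, about 8 in all and at most 12, crops included, and the job is handed in when it is done.

Besides the shell and the picture viewer there is one more tool, called as name(argument=value, ...) on one line, values as JSON. jog_arm: Moves the arm, as the interface text tells. Its arguments: {"type":"object","properties":{"moves":{"type":"array","items":{"type":"array","items":{"type":"array","items":{"type":"number"}}}},"gripper":{"type":"number"},"squeeze":{"type":"number"}},"required":["moves"]}

```bash
mkdir -p pics; cat > h.py <<'E'
import numpy as np, cv2
from cell import manip
def snap(n,f):
    p=manip.camera_params(n); im,d=manip.camera(n)
    cv2.imwrite(f'pics/{f}.png',im); np.savez(f'pics/{f}.npz',im=im,d=d,**{k:np.array(v) for k,v in p.items()})
    return im,d,p
def cloud(d,p):
    K=np.array([[p['fx'],0,p['cx']],[0,p['fy'],p['cy']],[0,0,1.]])
    v,u=np.mgrid[0:480,0:640]
    n=cv2.undistortPoints(np.stack([u,v],-1).reshape(-1,1,2).astype(np.float64),K,np.array(p['dist'],float)).reshape(480,640,2)
    c=np.dstack([n*d[...,None],d])
    R=cv2.Rodrigues(np.array(p['rvec'],float))[0]
    w=(c-np.array(p['tvec'],float).reshape(3))@R
    w[d<=0]=np.nan
    return w
def load(f):
    z=np.load(f'pics/{f}.npz'); return z['im'],z['d'],{k:z[k] for k in('fx','fy','cx','cy','dist','rvec','tvec')}
E
python3 - <<'E'
from h import *
a=[snap(n,n+'0')[0] for n in('scene','side')]
s=manip.read_state();print(s)
E
```

```text
{'clock': 0.1, 'joints': array([-1.24164350e+00,  3.00394706e-01,  1.52149887e+00,  3.17490927e-05,
        1.32068771e+00, -6.65825322e-02]), 'qd': array([ 0.00118586, -0.00217672, -0.00097471, -0.00123213, -0.00030565,
       -0.00225591]), 'effort': array([ 1.15002887e-03, -5.32647693e+01, -3.53285801e+01,  7.09827337e-02,
        2.34903902e-02, -7.09824076e-05]), 'eef_pos': array([ 211.96472742, -507.29255462,  223.96300086]), 'eef_rot': array([3.0439131 , 1.56980722, 1.86884426]), 'wrist_force': array([ 0.5729635 , -0.34348966,  0.33366845]), 'moment': array([-0.04386627, -0.02320555, -0.01764199]), 'finger_gap': 93.89611039536578}
```

View pics/scene0.png

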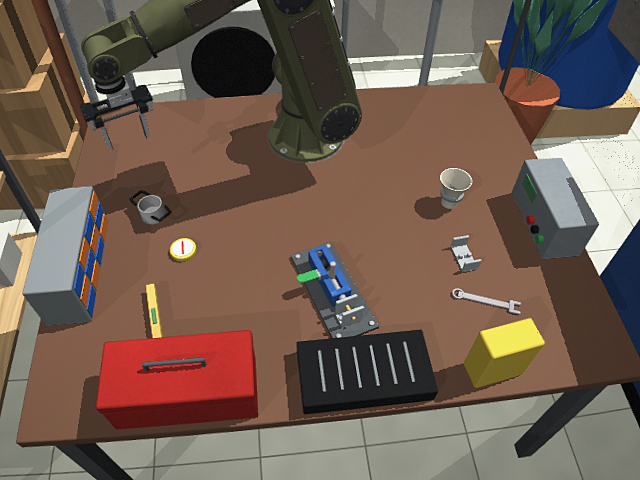

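View pics/side0.png

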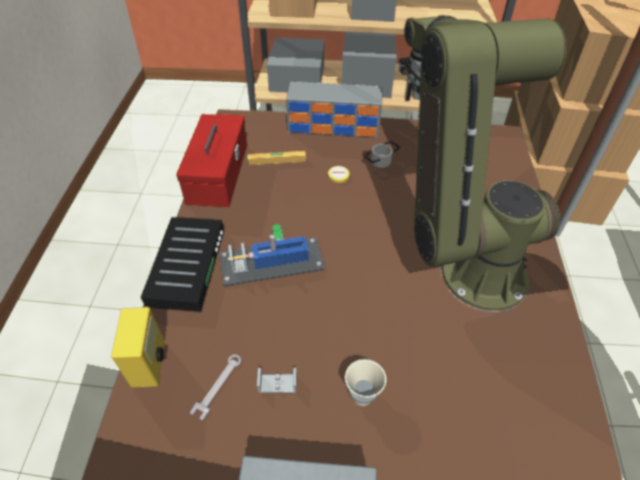

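The scene view shows the punch at about (335,290), its clamp pointing away from the robot, and the green pad at (308,277). The side view shows the punch at (272,258), with the post near (272,240). Next I measure its pose.

```bash
python3 - <<'E'
from h import *
for n,(u0,u1,v0,v1) in {'scene0':(280,390,235,345),'side0':(215,330,215,290)}.items():
    im,d,p=load(n); w=cloud(d,p)
    hsv=cv2.cvtColor(im,cv2.COLOR_BGR2HSV); m=np.zeros((480,640),bool); m[v0:v1,u0:u1]=1
    H,S,V=[hsv[...,i].astype(int) for i in range(3)]
    print(n)
    b=m&(H>100)&(H<125)&(S>140); P=w[b]; P=P[np.isfinite(P[:,0])]
    t=P[abs(P[:,2]-62)<4]; print('blue',len(P),len(t),'zpercent',np.percentile(P[:,2],[5,50,75,95]))
    r=cv2.minAreaRect(t[:,:2].astype(np.float32)); print('rect top',r)
    g=m&(H>45)&(H<80)&(S>120); G=w[g]; G=G[np.isfinite(G[:,0])]; G=G[G[:,2]>50]; print('green',len(G),np.median(G,0),cv2.minEnclosingCircle(G[:,:2].astype(np.float32)))
    q=m&(w[...,2]>75)&(w[...,2]<125); Q=w[q]; print('high',len(Q),np.c_[np.argwhere(q)[:,::-1],Q].round()[:40].tolist())
    bs=m&(abs(w[...,2]-12)<4)&(S<120); B=w[bs]; print('base',len(B),cv2.minAreaRect(B[:,:2].astype(np.float32)))
    x,y,ww,hh=u0,v0,u1-u0,v1-v0
    cv2.imwrite(f'pics/{n}c.png',cv2.resize(im[v0:v1,u0:u1],None,fx=5,fy=5,interpolation=cv2.INTER_CUBIC))
E
```

```text
scene0
blue 969 626 zpercent [23.87050952 60.45794792 62.53476606 64.94591367]
rect top ((591.55224609375, -0.9735183715820312), (157.19732666015625, 53.515377044677734), 16.80597686767578)
green 174 [607.03969764 -57.35599369  62.05050009] ((608.52685546875, -56.721588134765625), 27.07900619506836)
high 103 [[331.0, 261.0, 604.0, 2.0, 113.0], [332.0, 261.0, 601.0, 5.0, 110.0], [333.0, 261.0, 603.0, 7.0, 113.0], [330.0, 262.0, 604.0, -1.0, 110.0], [331.0, 262.0, 609.0, 1.0, 117.0], [332.0, 262.0, 606.0, 4.0, 113.0], [333.0, 262.0, 606.0, 6.0, 111.0], [334.0, 262.0, 606.0, 9.0, 112.0], [330.0, 263.0, 609.0, -2.0, 113.0], [331.0, 263.0, 608.0, 1.0, 111.0], [332.0, 263.0, 607.0, 4.0, 110.0], [333.0, 263.0, 609.0, 6.0, 112.0], [334.0, 263.0, 610.0, 8.0, 113.0], [330.0, 264.0, 610.0, -2.0, 111.0], [331.0, 264.0, 611.0, 1.0, 112.0], [332.0, 264.0, 613.0, 3.0, 113.0], [333.0, 264.0, 611.0, 6.0, 111.0], [334.0, 264.0, 613.0, 8.0, 113.0], [335.0, 264.0, 612.0, 11.0, 111.0], [330.0, 265.0, 612.0, -2.0, 109.0], [331.0, 265.0, 614.0, 0.0, 111.0], [332.0, 265.0, 613.0, 3.0, 109.0], [333.0, 265.0,
[... 1850 characters left out ...]
.0, 239.0, 600.0, 10.0, 103.0], [270.0, 240.0, 612.0, 7.0, 95.0], [271.0, 240.0, 609.0, 8.0, 96.0], [272.0, 240.0, 606.0, 12.0, 101.0], [273.0, 240.0, 603.0, 11.0, 100.0], [274.0, 240.0, 600.0, 13.0, 102.0], [275.0, 240.0, 599.0, 4.0, 93.0], [271.0, 241.0, 609.0, 13.0, 98.0], [272.0, 241.0, 606.0, 13.0, 98.0], [273.0, 241.0, 604.0, 8.0, 92.0], [274.0, 241.0, 602.0, 7.0, 92.0], [275.0, 241.0, 599.0, 6.0, 90.0], [271.0, 242.0, 609.0, 11.0, 91.0], [272.0, 242.0, 606.0, 13.0, 94.0], [273.0, 242.0, 604.0, 11.0, 91.0], [274.0, 242.0, 601.0, 9.0, 90.0], [275.0, 242.0, 598.0, 10.0, 91.0]]
base 1605 ((632.1565551757812, -30.894393920898438), (308.2449951171875, 212.3132781982422), 17.220050811767578)
```

```bash
python3 - <<'E'
from h import *
from scipy.spatial.transform import Rotation as Ro
s=manip.read_state()
R=Ro.from_euler('xyz',s['eef_rot']).as_matrix();print(R.round(3))
a=np.degrees(np.arctan2(R[1,2],R[0,2]));print('jaw yaw',a,'turn', (17.1-a+90)%180-90)
p=manip.camera_params('wrist');Rc=cv2.Rodrigues(np.array(p['rvec'],float))[0];c=-Rc.T@np.array(p['tvec'],float).reshape(3)
print('cam in tool',R.T@(c-s['eef_pos']),R.T@Rc.T[:,2])
E
```

```text
[[-0.     0.923  0.385]
 [ 0.001  0.385 -0.923]
 [-1.     0.    -0.001]]
jaw yaw -67.32648226532235 turn 84.42648226532236
cam in tool [-159.12011146   68.19485406   -0.63651077] [ 9.71091183e-01 -2.38708529e-01 -3.90319699e-04]
```

jog_arm(moves=[[[39,50,0,0,0,8.5],[39,50,0,0,0,8.5],[39,50,0,0,0,8.5],[39,50,0,0,0,8.5],[39,50,0,0,0,8.5]]], gripper=1)

```text
clock: 0.6
eef_pos: [365.2, -307.5, 222.2]
eef_rot: [3.05, 1.567, 2.624]
wrist_force: [0.6, -0.4, -0.4]
finger_gap: 94.0
```

jog_arm(moves=[[[39,50,0,0,0,8.5],[39,50,0,0,0,8.5],[39,50,0,0,0,8.5],[39,50,0,0,0,8.5],[0,0,0,0,0,0]]])

```text
clock: 1.1
eef_pos: [489.0, -144.6, 221.7]
eef_rot: [2.851, 1.566, 3.035]
wrist_force: [0.7, -0.0, -0.1]
finger_gap: 93.9
```

jog_arm(moves=[[[39,45,0,0,0,6.6],[39,45,0,0,0,0],[35,45,0,0,0,0],[0,0,0,0,0,0],[0,0,0,0,0,0]]])

```text
clock: 1.6
eef_pos: [585.0, -28.8, 219.9]
eef_rot: [2.89, 1.563, -3.092]
wrist_force: [-0.5, -0.8, -0.6]
finger_gap: 94.4
```

```bash
python3 - <<'E'
from h import *
s=manip.read_state();print(s['eef_pos'],s['eef_rot'],s['wrist_force'])
im,d,p=snap('wrist','w0'); w=cloud(d,p)
hsv=cv2.cvtColor(im,cv2.COLOR_BGR2HSV);H,S,V=[hsv[...,i].astype(int) for i in range(3)]
b=(H>100)&(H<125)&(S>140)&(abs(w[...,2]-62)<5);t=w[b];print(len(t),np.median(t[:,2]),cv2.minAreaRect(t[:,:2].astype(np.float32)))
g=(H>45)&(H<80)&(S>120)&(w[...,2]>50); G=w[g];print('green',len(G),np.median(G,0))
q=(w[...,2]>104)&(w[...,2]<118);n,l,st,c=cv2.connectedComponentsWithStats(q.astype(np.uint8))
for i in range(1,n):
    if st[i,4]>40: print(st[i],np.nanmedian(w[l==i],0), cv2.minEnclosingCircle(w[l==i][:,:2].astype(np.float32)))
E
```

```text
[584.98196378 -28.78132917 219.88439886] [ 2.89016072  1.5625157  -3.0920958 ] [-0.53987259 -0.82571974 -0.57713741]
9114 60.82912778795854 ((590.5419921875, 1.1612892150878906), (155.14707946777344, 52.40321350097656), 17.185447692871094)
green 1803 [604.94615298 -54.7871218   61.27892423]
[367 193  21  21 350] [608.21946126   7.13540135 110.57603588] ((608.7355346679688, 6.990355968475342), 7.084630966186523)
```

View pics/w0.png

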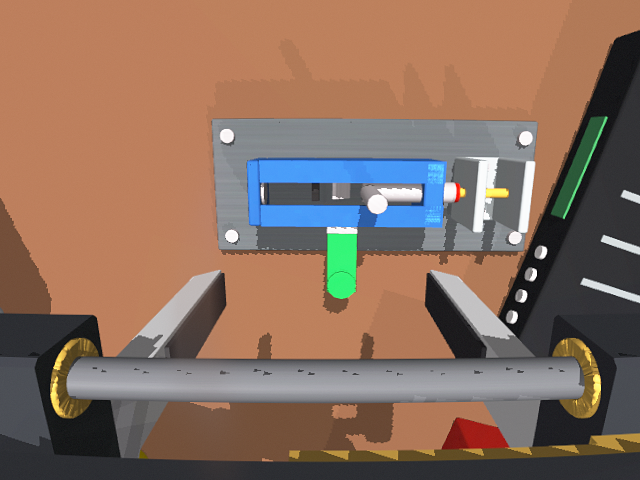

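The wrist view shows the post top at (377,204), the pad at (342,285), the red pin head at (457,192), and the yaw aligned. I'll centre over the post with the gap at about 47 mm, then descend and hook it from the clamp side.

jog_arm(moves=[[[23.5,36,0,0,0,0],[0,0,0,0,0,0],[0,0,-30,0,0,0],[0,0,-20,0,0,0],[0,0,0,0,0,0]]], gripper=0, squeeze=20)

```text
clock: 2.15
eef_pos: [606.7, 0.6, 169.9]
eef_rot: [3.004, 1.564, -2.988]
wrist_force: [-0.0, -0.3, 0.6]
finger_gap: 57.3
```

jog_arm(moves=[[[1.5,6.5,-10,0,0,0],[0,0,0,0,0,0],[0,0,0,0,0,0],[0,0,0,0,0,0]]])

```text
clock: 2.55
eef_pos: [608.3, 5.1, 162.4]
eef_rot: [-3.103, 1.567, -2.815]
wrist_force: [0.0, -0.2, -1.0]
finger_gap: 47.1
```

```bash
python3 - <<'E'
from h import *
s=manip.read_state();print(s['eef_pos'],s['eef_rot'],s['wrist_force'],s['finger_gap'],s['joints'])
E
```

```text
[608.32823188   5.1117499  162.35993276] [-3.10273256  1.56656993 -2.81508789] [ 0.02465291 -0.17427579 -0.96550439] 47.10546805867797 [-0.05115058  0.48467855  1.41330948 -0.00164358  1.2475336  -0.33827008]
```

jog_arm(moves=[[[0,1.5,-25,0,0,0.6],[0,0,-25,0,0,0],[0,0,-18,0,0,0],[0,0,0,0,0,0],[0,0,0,0,0,0]]])

```text
clock: 3.05
eef_pos: [610.0, 6.4, 96.8]
eef_rot: [-0.844, 1.567, -0.546]
wrist_force: [0.1, 0.1, 0.6]
finger_gap: 46.8
```

```bash
python3 - <<'E'
from h import *
s=manip.read_state();print(s['eef_pos'],s['eef_rot'],s['wrist_force'],s['finger_gap'])
im,d,p=snap('wrist','w1')
E
```

```text
[610.01811738   6.35666493  96.82349906] [-0.84417798  1.567281   -0.54557448] [0.14735153 0.12563081 0.57038514] 46.83410847855807
```

View pics/w1.png

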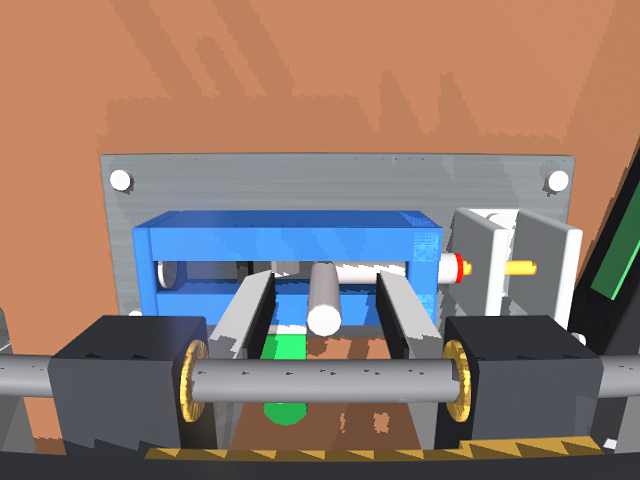

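The post at (323,300) stands between the fingers, clear of both. I'll lower slightly and start drawing.

jog_arm(moves=[[[0,0,-7,0,0,0],[-5,-1.5,0,0,0,0],[-5,-1.5,0,0,0,0],[0,0,0,0,0,0],[0,0,0,0,0,0]]])

```text
clock: 3.6
eef_pos: [600.1, 3.0, 92.5]
eef_rot: [-0.572, 1.563, -0.273]
wrist_force: [0.8, 0.1, -0.4]
finger_gap: 47.2
```

jog_arm(moves=[[[-5,-1.5,0,0,0,0],[-2,-0.6,0,0,0,0],[0,0,0,0,0,0]]])

```text
clock: 3.9
eef_pos: [593.4, 1.0, 92.7]
eef_rot: [-0.455, 1.561, -0.157]
wrist_force: [6.2, 1.7, -5.4]
finger_gap: 46.7
```

jog_arm(moves=[[[-2,-0.6,0,0,0,0],[-2,-0.6,0,0,0,0],[0,0,0,0,0,0]]])

```text
clock: 4.2
eef_pos: [590.9, 0.2, 92.6]
eef_rot: [-0.348, 1.555, -0.049]
wrist_force: [9.0, 2.1, -5.5]
finger_gap: 47.0
```

jog_arm(moves=[[[-2.5,-0.75,-0.3,0,0,0],[-2.5,-0.75,-0.3,0,0,0],[-2.5,-0.75,0,0,0,0],[-2,-0.6,0,0,0,0],[0,0,0,0,0,0]]])

```text
clock: 4.7
eef_pos: [585.0, -1.7, 92.4]
eef_rot: [-0.266, 1.542, 0.033]
wrist_force: [9.7, 2.0, -7.4]
finger_gap: 46.7
```

jog_arm(moves=[[[-2,-0.6,0,0,0,0],[-2,-0.6,0,0,0,0],[0,0,0,0,0,0]]])

```text
clock: 5.0
eef_pos: [583.2, -2.3, 92.2]
eef_rot: [-0.244, 1.535, 0.055]
wrist_force: [9.9, 2.6, -8.0]
finger_gap: 47.3
```

jog_arm(moves=[[[-2,-0.6,-0.3,-0.3,0.9,0],[-2,-0.6,-0.3,-0.3,0.9,0],[-1,-0.3,0,-0.2,0.6,0],[0,0,0,0,0,0]]])

```text
clock: 5.4
eef_pos: [582.4, -2.4, 93.0]
eef_rot: [-1.337, 1.559, -1.038]
wrist_force: [10.8, 2.1, -7.3]
finger_gap: 47.0
```

jog_arm(moves=[[[-3,-0.9,-0.8,-0.1,0.3,0],[-3,-0.9,-0.8,-0.1,0.3,0],[0,0,0,0,0,0]]])

```text
clock: 5.7
eef_pos: [580.5, -3.0, 93.2]
eef_rot: [-1.254, 1.556, -0.955]
wrist_force: [10.5, 2.5, -7.2]
finger_gap: 47.2
```

jog_arm(moves=[[[-3,-0.9,-0.5,-0.1,0.3,0],[-3,-0.9,-0.5,-0.1,0.3,0],[0,0,0,0,0,0]]])

```text
clock: 6.0
eef_pos: [578.5, -3.7, 93.3]
eef_rot: [-1.225, 1.553, -0.925]
wrist_force: [11.3, 3.0, -8.8]
finger_gap: 47.1
```

jog_arm(moves=[[[-3,-0.9,-0.5,-0.2,0.5,0],[-3,-0.9,-0.5,-0.2,0.5,0],[0,0,0,0,0,0]]])

```text
clock: 6.3
eef_pos: [576.8, -4.2, 93.6]
eef_rot: [-1.553, 1.551, -1.252]
wrist_force: [11.2, 2.5, -10.7]
finger_gap: 47.2
```

jog_arm(moves=[[[-3,-0.9,-0.5,-0.2,0.5,0],[-2,-0.6,-0.5,-0.2,0.5,0],[0,0,0,0,0,0]]])

```text
clock: 6.6
eef_pos: [576.3, -4.3, 93.9]
eef_rot: [-1.757, 1.547, -1.456]
wrist_force: [11.2, 2.9, -8.2]
finger_gap: 47.3
```

jog_arm(moves=[[[-3.5,-1,-2,0.3,0.2,0],[-3.5,-1,-1.5,0.3,0.2,0],[0,0,0,0,0,0]]])

```text
clock: 6.9
eef_pos: [575.4, -4.7, 93.9]
eef_rot: [-0.936, 1.552, -0.635]
wrist_force: [12.4, 3.3, -10.4]
finger_gap: 47.0
```

jog_arm(moves=[[[-3,-0.9,-1,0.3,0.2,0],[-3,-0.9,-1,0.2,0.2,0],[0,0,0,0,0,0]]])

```text
clock: 7.2
eef_pos: [574.3, -5.0, 93.9]
eef_rot: [-0.296, 1.548, 0.006]
wrist_force: [12.5, 2.9, -9.9]
finger_gap: 47.2
```

jog_arm(moves=[[[-3,-0.9,-3,0,0.4,0],[-3,-0.9,-3,0,0.4,0]]])

```text
clock: 7.4
eef_pos: [574.1, -5.6, 92.5]
eef_rot: [-0.242, 1.544, 0.06]
wrist_force: [13.1, 7.0, 12.7]
finger_gap: 47.1
```

jog_arm(moves=[[[-3,-0.9,-3,0,0.4,0],[-3,-0.9,-3,0,0.4,0]]])

```text
clock: 7.6
eef_pos: [574.3, -6.0, 92.0]
eef_rot: [-0.198, 1.538, 0.105]
wrist_force: [13.7, 6.6, 11.3]
finger_gap: 47.2
```

jog_arm(moves=[[[-4,-0.6,-1,0,0.8,0],[-4,-0.6,-1,0,0.8,0]]])

```text
clock: 7.8
eef_pos: [570.6, -6.6, 92.7]
eef_rot: [-0.095, 1.553, 0.208]
wrist_force: [15.6, 0.3, -4.0]
finger_gap: 47.1
```

jog_arm(moves=[[[-4,-0.6,-1,0,0.8,0],[-4,-0.6,-1,0,0.8,0]]])

```text
clock: 8.0
eef_pos: [566.9, -7.8, 93.0]
eef_rot: [0.642, 1.566, 0.944]
wrist_force: [15.1, 1.1, -2.2]
finger_gap: 47.1
```

jog_arm(moves=[[[-3.5,-0.9,-1,0,0.5,0],[-2.5,-0.7,-1,0,0.5,0]]])

```text
clock: 8.2
eef_pos: [565.1, -8.5, 93.1]
eef_rot: [1.694, 1.565, 1.996]
wrist_force: [15.0, 7.7, -2.4]
finger_gap: 47.3
```

jog_arm(moves=[[[-3,-0.3,-1,0,0.4,0],[-2.5,-0.6,-1,0,0.4,0]]])

```text
clock: 8.4
eef_pos: [564.0, -8.9, 93.1]
eef_rot: [1.727, 1.565, 2.029]
wrist_force: [15.5, 5.3, -3.6]
finger_gap: 47.1
```

jog_arm(moves=[[[-3,-0.6,-1,0,0.4,0],[-3,-0.6,-1,0,0.4,0]]])

```text
clock: 8.6
eef_pos: [562.5, -9.2, 93.2]
eef_rot: [1.71, 1.564, 2.012]
wrist_force: [15.9, 4.4, -4.1]
finger_gap: 47.1
```

jog_arm(moves=[[[-3,-0.7,-1,0,0.4,0],[-3,-0.7,-1,0,0.4,0]]])

```text
clock: 8.8
eef_pos: [561.0, -9.7, 93.2]
eef_rot: [1.682, 1.562, 1.984]
wrist_force: [15.8, 6.2, -4.0]
finger_gap: 47.1
```

jog_arm(moves=[[[-3,-0.7,-1,0,0.4,0],[-3,-0.7,-1,0,0.4,0]]])

```text
clock: 9.0
eef_pos: [559.4, -10.2, 93.2]
eef_rot: [1.672, 1.561, 1.974]
wrist_force: [17.2, 5.3, -3.9]
finger_gap: 47.0
```

jog_arm(moves=[[[-3,-0.7,-1,0,0.4,0],[-3,-0.7,-1,0,0.4,0]]])

```text
clock: 9.2
eef_pos: [558.5, -10.5, 93.2]
eef_rot: [1.509, 1.56, 1.812]
wrist_force: [21.5, 6.5, -7.4]
finger_gap: 47.3
```

The force rose about 4.5 N over the last 0.9 mm, so the buffer now carries roughly 5 N. I'll ease forward and check that the sear holds.

jog_arm(moves=[[[-1,-0.3,0,0,0,0],[0,0,0,0,0,0]]])

```text
clock: 9.4
eef_pos: [560.8, -9.8, 93.4]
eef_rot: [0.695, 1.557, 0.997]
wrist_force: [11.4, 3.8, -9.2]
finger_gap: 47.2
```

jog_arm(moves=[[[1,0.3,0,0,0,0],[1,0.3,0,0,0,0]]])

```text
clock: 9.6
eef_pos: [563.1, -9.0, 93.4]
eef_rot: [0.646, 1.556, 0.949]
wrist_force: [-0.2, -0.0, -0.5]
finger_gap: 47.1
```

The force has gone to zero while the post stays back, so the sear has caught. I'll centre the fingers around the post and lift off.

jog_arm(moves=[[[5,1.5,0,0,0,0],[5,1.5,0,0,0,0],[3,0.9,0,0,0,0],[0,0,0,0,0,0]]])

```text
clock: 10.0
eef_pos: [577.0, -4.9, 93.5]
eef_rot: [0.673, 1.557, 0.976]
wrist_force: [0.1, -0.6, 0.6]
finger_gap: 46.8
```

jog_arm(moves=[[[0,0,20,0,0,0],[0,0,30,0,0,0],[0,0,30,0,0,0],[0,0,20,0,0,0],[0,0,0,0,0,0]]])

```text
clock: 10.5
eef_pos: [575.8, -4.8, 195.9]
eef_rot: [0.899, 1.558, 1.202]
wrist_force: [-0.3, -1.2, -0.6]
finger_gap: 47.1
```

jog_arm(moves=[[[0,-35,10,0,0,0],[10,-35,10,0,0,0],[10,-5,0,0,0,0],[0,0,0,0,0,0],[0,0,0,0,0,0]]], gripper=-1)

```text
clock: 11.0
eef_pos: [594.8, -81.8, 211.7]
eef_rot: [1.289, 1.558, 1.593]
wrist_force: [0.2, -0.0, 0.1]
finger_gap: 10.4
```

```bash
python3 - <<'E'
from h import *
s=manip.read_state();print(s['eef_pos'],s['eef_rot'],s['wrist_force'],s['finger_gap'])
im,d,p=snap('wrist','w2'); w=cloud(d,p)
hsv=cv2.cvtColor(im,cv2.COLOR_BGR2HSV);H,S,V=[hsv[...,i].astype(int) for i in range(3)]
g=(H>45)&(H<80)&(S>120)&(w[...,2]>50)&(w[...,2]<75); G=w[g];print('green',len(G),np.median(G,0))
u=np.array([.9556,.2947]);vv=np.array([-.2947,.9556]);L=(G[:,:2]-[608,6.7]);print(np.percentile(L@u,[1,50,99]),np.percentile(L@vv,[1,50,99]))
q=(w[...,2]>104)&(w[...,2]<118);n,l,st,c=cv2.connectedComponentsWithStats(q.astype(np.uint8))
for i in range(1,n):
    if st[i,4]>40: print(st[i],np.nanmedian(w[l==i],0))
E
```

```text
[594.75448554 -81.76544643 211.73080977] [1.28919547 1.55819895 1.59339134] [ 0.18393477 -0.01433017  0.1396411 ] 10.362857184734764
green 2082 [604.95832595 -55.15772596  61.33112663]
[-32.98994577 -21.27272291  -9.64794068] [-85.06174931 -58.12244135 -32.9774094 ]
[325 111  22  23 387] [576.18467856  -3.46867134 110.6246238 ]
[502 450  39   9 185] [ 787.92346365 -197.59164946  107.61535992]
```

View pics/w2.png

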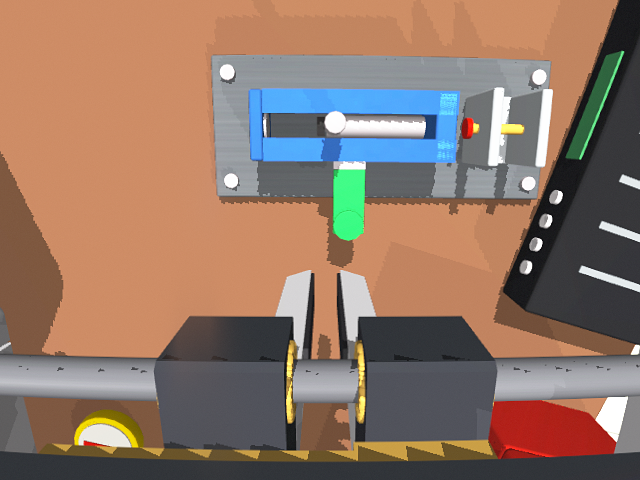

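The post stands cocked at (335,122), 33.5 mm back, and the red pin head is still proud at (468,128). Next I go over the pad.

jog_arm(moves=[[[15,11.6,-20,-0.7,0,0],[0,0,-30,0,0,0],[0,0,-25,0,0,0],[0,0,0,0,0,0],[0,0,0,0,0,0]]])

```text
clock: 11.55
eef_pos: [608.4, -65.9, 134.0]
eef_rot: [2.624, 1.57, 2.933]
wrist_force: [0.4, -0.1, -0.1]
finger_gap: 0.3
```

jog_arm(moves=[[[1.5,-5,-15,0,0,0],[0,0,-20,0,0,0],[0,0,-6,0,0,0],[0,0,0,0,0,0],[0,0,0,0,0,0]]])

```text
clock: 12.05
eef_pos: [611.4, -71.7, 94.9]
eef_rot: [-0.485, 1.566, -0.176]
wrist_force: [0.0, 0.7, 0.5]
finger_gap: 0.5
```

jog_arm(moves=[[[-0.5,0.5,-5,0,0,0],[0,0,-4,0,0,0],[0,0,0,0,0,0]]])

```text
clock: 12.35
eef_pos: [611.6, -71.4, 87.0]
eef_rot: [-0.486, 1.563, -0.177]
wrist_force: [0.3, 0.4, -1.1]
finger_gap: 0.9
```

jog_arm(moves=[[[0,0,-3,0,0,0],[0,0,-2,0,0,0]]])

```text
clock: 12.55
eef_pos: [612.0, -71.5, 82.7]
eef_rot: [-0.495, 1.562, -0.186]
wrist_force: [-5.8, 0.6, 12.0]
finger_gap: 0.2
```

jog_arm(moves=[[[0,0,-2.5,0,0,0],[0,0,-2.5,0,0,0]]])

```text
clock: 12.75
eef_pos: [612.2, -71.9, 79.7]
eef_rot: [-0.556, 1.561, -0.247]
wrist_force: [-4.1, -0.5, 12.2]
finger_gap: 0.2
```

jog_arm(moves=[[[-0.5,0,-2,0,0,0],[0,0,-1.5,0,0,0]]])

```text
clock: 12.95
eef_pos: [612.3, -72.1, 77.2]
eef_rot: [-0.558, 1.559, -0.249]
wrist_force: [-0.6, 0.0, 1.6]
finger_gap: 0.2
```

```bash
python3 - <<'E'
from h import *
s=manip.read_state();print(s['eef_pos'],s['wrist_force'])
im,d,p=snap('wrist','w3')
E
```

```text
[612.25517803 -72.09791109  77.23803407] [-0.60863437  0.00976568  1.57989681]
```

View pics/w3.png

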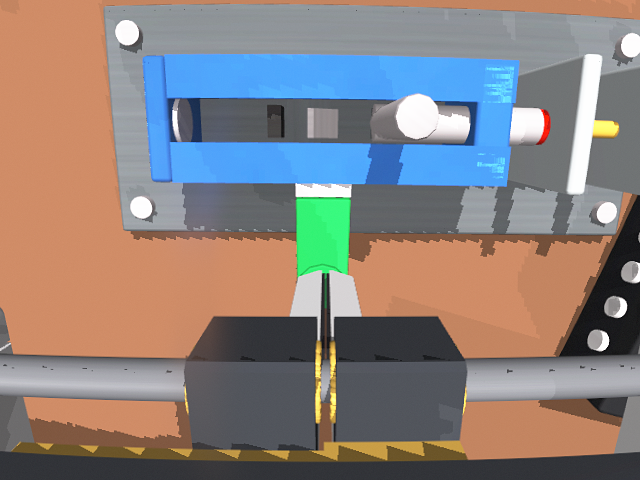

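The punch has fired: the post is forward again. I'll lift away and check the pin.

jog_arm(moves=[[[0,0,20,0,0,0],[0,0,40,0,0,0],[0,0,40,0,0,0],[0,-30,30,0,0,0],[0,0,0,0,0,0]]])

```text
clock: 13.5
eef_pos: [610.4, -102.0, 209.1]
eef_rot: [-0.651, 1.564, -0.341]
wrist_force: [0.5, -0.3, -0.6]
finger_gap: 0.4
```

```bash
python3 - <<'E'
from h import *
s=manip.read_state();print(s['eef_pos'],s['wrist_force'])
im,d,p=snap('wrist','w4'); w=cloud(d,p)
def an(n,w,im):
    hsv=cv2.cvtColor(im,cv2.COLOR_BGR2HSV);H,S,V=[hsv[...,i].astype(int) for i in range(3)]
    L=w[...,:2]-np.array([608,6.7]);X=L@[.9556,.2947];Y=L@[-.2947,.9556]
    r=((H<6)|(H>174))&(S>160)&(X>30)&(X<120)&(abs(Y)<15)
    print(n,'red',r.sum(),'x pct',np.percentile(X[r],[2,50,98]).round(1),'z',np.percentile(w[r][:,2],[2,50,98]).round(1))
    c=(w[...,2]>60)&(w[...,2]<80)&(X>70)&(X<135)&(abs(Y)<30);print(' clamp x',np.percentile(X[c],[1,5,50]).round(1))
    q=(w[...,2]>106)&(w[...,2]<118)&(abs(Y)<15)&(X<20)&(X>-60);print(' post x',np.median(X[q]).round(1),q.sum())
for f in('w0','w2','w3','w4'):
    im,d,p=load(f);an(f,cloud(d,p),im)
cv2.imwrite('pics/cmp.png',np.hstack([cv2.resize(load(f)[0][a:a+120,b:b+130],(390,360)) for f,a,b in(('w2',70,430),('w4',60,430))]))
E
```

```text
[ 610.44253132 -101.98863499  209.11800918] [ 0.53426879 -0.34235238 -0.59745486]
w0 red 61 x pct [70.7 72.4 73.8] z [48.  51.4 53.9]
 clamp x [ 79.2  79.5 115.3]
 post x 0.3 342
w2 red 207 x pct [69.5 70.3 73.9] z [38.5 49.  53.1]
 clamp x [ 79.3  79.6 115.3]
 post x -33.5 386
w3 red 195 x pct [76.8 78.5 80.2] z [46.8 51.7 53.7]
 clamp x [79.1 79.4 81.1]
 post x 5.8 1720
w4 red 67 x pct [77.  78.3 79.8] z [46.7 51.7 53.7]
 clamp x [ 79.3  79.6 115.3]
 post x 6.3 450
```

View pics/w4.png

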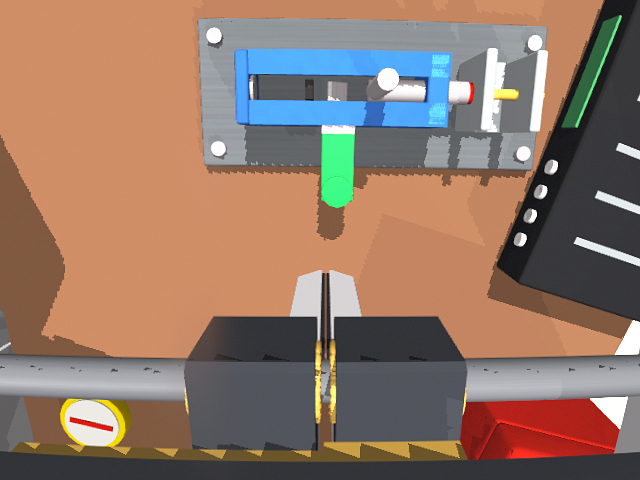

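```bash
python3 -c "
from cell import manip
print(manip.sign_off())"
```

```text
the job is handed in; nothing more can be done
None
```

The pin is home after a single shot, and I handed the job in at about 13.6 s of the 61 s allowed.

- **Cocking:** I hooked the post from its clamp side and drew it straight back. The force then jumped about 4.5 N in the last 0.9 mm, which put roughly 5 N on the rubber buffer. When I eased forward, the force fell to zero and the post stayed cocked about 33.5 mm back.
- **Firing:** I pressed the green paddle with the fingers shut, then lifted clear.
- **Pin:** The red head moved about 6 mm along the punch. Its front edge now reads flush with the clamp, within the 2 mm camera error.
- **Post:** It reads 6.3 mm forward in my frame. That is about 8 mm after removing the 1.7 mm offset I saw at the clamp, which matches the striker position with the pin home.

- **Higher forces than planned:** While drawing, high friction on the post added up to about 12 N of vertical force on the tool. The paddle press briefly read about 12 N, above the 3 to 8 N quoted. Both are well under the 40 N limit.
- **Not checked:** I did not re-measure the other objects. The fingers touched only the post and the pad, and the last wrist force reading was near zero.

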